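# Lay the tall clay vase down on the tilting rest

## Robot

A 6-joint arm with a two-finger parallel gripper is mounted at the origin on the work surface. World frame = base frame: x ahead of the robot, y to its left, z up, the work surface at z = 0. Lengths are in m, angles in rad, forces in N, time in s.
With the tool pointing down it reaches from about 0.375 to 0.75 m from the base axis. Payload 9 kg.
Tool frame: the origin (TCP) lies midway between the tips of the shut fingers; the grasp point (between the pads) lies 19 mm behind it (grasp_offset is the distance from the TCP to the grasp point, in m); z points along the fingers, x is the direction in which the jaws open and shut, and the axes are right-handed (so a half turn about z gives the same grasp; the last joint's range is limited). The gripper opens to 85 mm and grips with 20 to 120 N. Pads are 22 mm wide; open, the fingers measure 114 mm over their backs; the gripper's body (76 mm by 85 mm) begins 54 mm behind the grasp point. The pads swing forward as they close: fully open they stand 13 mm farther back than shut.
Start: joints at [-0.218, 0.104, 0.097, 1.564, 0, 1.353], TCP at [0.6, 0, 0.231] pointing down, gripper open.
Joint ranges: [-2.99, 2.99], [-0.84, 1.86], [-1.1, 1.16], [-1.84, 2.11], [-1.51, 1.56], [-3.14, 3.14]. Speed limits (rad/s): [2.22, 2.22, 2.57, 3.14, 3.14, 3.14].

## Interface

Orientations are given as a unit quaternion [x, y, z, w].
In Python, from plant import * gives the robot as it stands. The module is installed in compiled form; this text tells all that it offers.
- The arm moves only by the tool step_arm, never from a script. Its argument "plan" is a list of rows, each a list of 5 numbers: the shift along the world's x, y, z scaled (see below), then the turn about the world's z scaled (see below), then the opening, from -1 (shut) to 1 (fully open). In form: [[tx, ty, tz, spin, fingers], ...]. A call has 1 to 12 rows; each row shifts and turns the commanded pose from where the row before left it; what a row does not reach is not made up. The controller multiplies each number of a shift by 0.25 m and each number of a turn by 180 degrees. A row lasts 1/10 s, in which the tool goes at most 50 mm and 8.59 degrees, less where a joint would pass 70% of its speed; a pose out of reach is approached as far as the arm can. A call with a number of a shift or a turn outside -1 to 1 is refused whole. A call with a gripper value outside its range is refused whole. The fingers move at their own pace and stop on an object; "squeeze" is the grip in N (left out, the last holds). Time passes only in rows, so rows that do not move let the fingers close. It gives the time, the measured TCP pose, the force and the opening at its end, in the units of the state.
- state(): the state, without advancing time (a new reading comes with each control period).
- read_camera(name): name is "scene" or "side" or "wrist"; returns a dict with "image" (400x640x3 uint8, red, green, blue), "fx", "fy", "cx", "cy" (pixels), "k1" (the pictures are not rectified: a ray, as slopes to the right and down, at radius r is drawn at 1 + k1 r^2 times it, then the intrinsics apply), "extrinsics" (4x4, takes a point from camera to world coordinates). Camera axes: x right, y down, z forward; pixel columns grow to the right and rows downward; lengths in m; the calibration is good to about 2 mm. A picture is of the moment at which its call begins. There is no depth.
- hand_in(): hands the job in, once; it reports no verdict.
The state is a dict: "t": time; "joints": joint angles; "qd": joint speeds; "joint_torque": joint torques, N m; "tool_pos": TCP position; "ee_rot": TCP orientation; "contact_force": force on the tool from outside, world axes, zero at the start; "moment": the same for the moment, N m; "finger_gap": opening from 0.0 (shut) to 1.0 (fully open).
Only numpy, scipy, OpenCV 4.12 (cv2) and the standard library are available. Lean on these libraries where they do the work, as an engineer would, in place of code of your own. Each camera call takes 0.05 s, during which the arm holds its last target. There are 200 camera calls.

## Task

The tall square vase has to lie on its side so that its foot can be worked on. With the fingers, without gripping or lifting it, push it low down so that it slides upright along the table until its foot is up against the heel of the tilting rest, in the middle; then push near its top and tip it slowly over onto the backrest, pressing both down until the backrest is fully down and the vase lies on it, landing gently. Then let go, and leave everything else where it is.

Things in the scene. Friction and masses are not known exactly. Their poses are not given: they have to be found in the camera images.
- vase: tall square hollow vase of grey clay, open at the top, 75 x 75 mm, 200 mm tall, about 0.6 kg, standing loose a few cm in front of the tilting rest. Origin: centre of its underside. z: from foot to mouth; x: roughly the way to push and tip it (towards the rest). Beyond about 20 degrees it topples by itself
- vase_mid (a point): centre of the vase, half-way up (100 mm above its foot)
- rest: wooden tilting rest, fixed: a heel strip 150 mm wide, 16 deep, 14 high, and two low rails (14 mm high, 138 mm apart) running 216 mm away from it, with a hinged backrest between. Origin: on the table under the middle of the heel's face, which the vase's foot is pushed against. x: away from that face along the rails, the way the vase is tipped; y along the heel; z up
- backrest (a joint): angle of the backrest, a board 120 mm wide, 190 long, 12 thick, hinged on the top edge of the heel's face (14 mm up). 0 = upright in the plane of that face; 1.571 = flat between the rails at its stop, upper face 14 mm up. Starts at 0.03 to 0.25. Stiff hinge (1.1 N m friction): stays where left, carries the vase, goes down only when pushed (5 to 12 N at 150 mm from the hinge)
- bottle: round grey clay bottle with a narrow neck, 145 mm tall, 68 mm across; stands beside the work. Origin: centre of its underside. To be left alone
- dish: shallow round grey clay dish, 110 mm across, 22 mm high. Origin: centre of its underside. To be left alone
- beaker: small square block of grey clay, 50 x 50 mm and 70 mm tall. Origin: centre of its underside. To be left alone
- jar: small glass jar with a steel lid, 60 mm across, 75 mm tall. Origin: centre of its underside. To be left alone
- brush: brush, 190 mm long, lying on the table. Origin: centre of its underside (at the middle of its length). To be left alone
- rib: flat wooden scraper, 100 x 45 x 8 mm, lying on the table. Origin: centre of its underside. To be left alone
Things that resemble listed ones, but are neither listed nor needed, are in the scene too. What is shaped like the vase but pink is not meant.

How it is judged:
On the way, in this order (a step that is already met when the one before it is completed fails the run):
1. the vase stands upright with its foot up against the heel (x of vase in the frame of rest above -0.048 m and angle between vase's own z axis and vertical below 0.12 rad and y of vase in the frame of rest between -0.035 and 0.035 m), for 0.2 s.
2. the vase lies on its side on the backrest, which is fully down (value of joint backrest above 1.47 rad and angle between vase's own z axis and vertical between 1.43 and 1.71 rad and x of vase in the frame of rest between -0.055 and 0.03 m and x of vase_mid in the frame of rest above 0.03 m and y of vase_mid in the frame of rest between -0.03 and 0.03 m and angle between the z axis of vase and the x axis of rest, either way round below 0.3 rad and height (world z) of vase_mid below 0.062 m), for 0.2 s.
At the end, for the whole second after the job is handed in: the backrest is down (above 1.47 rad) and the vase lies at rest along it, its axis within 8 degrees of level and 17 degrees of the rest's length, mouth away from the heel, within 30 mm of the rest's middle, its foot not more than 55 mm out in front of the heel's face (all of step 2 and linear speed of vase below 0.02 m/s and angular speed of vase below 0.1 rad/s); the robot touches nothing.
It fails at once if the vase is lifted off the table or the rest (height (world z) of vase_mid above 0.125 m or (angle between vase's own z axis and vertical below 0.15 rad and height (world z) of vase_mid above 0.112 m)).
It fails at once if the vase is dropped, knocked or toppled (turning faster than 2.5 rad/s) (angular speed of vase above 2.5 rad/s).
It fails at once if a bystander is disturbed (moved more than 30 mm) (distance of any of bottle, dish, beaker, jar, brush, rib from where it was at the start of the episode above 0.03 m).
It also fails if it takes over 56 s, if anything falls off the work surface, if the arm or the gripper's body presses on something with over 40 N, if the wrist force passes 120 N, or if a joint passes its speed limit or range.

## Working session

There is one attempt and no reset: what is moved stays moved. The work goes in short steps, Python scripts to look and compute and a tool call to move; the robot and the scene stay as the last step left them, time stands still between calls to the robot, and variables do not carry over. Pictures are saved under pics/ and viewed, about 8 in all and at most 12, crops included, and the job is handed in when it is done.

Besides the shell and the picture viewer there is one more tool, called after "Emit:" as name(argument=value, ...), one argument or row to a line, values as JSON. step_arm: Moves the arm, as the interface text tells. Its arguments: {"type":"object","properties":{"plan":{"type":"array","items":{"type":"array","items":{"type":"number","minimum":-1,"maximum":1}}},"squeeze":{"type":"number"}},"required":["plan"]}

```bash
mkdir -p pics
cat > h.py <<'E'
from plant import *
import numpy as np, cv2
def ray(c,u,v):
    K=np.array([[c["fx"],0,c["cx"]],[0,c["fy"],c["cy"]],[0,0,1.]])
    p=cv2.undistortPoints(np.array([[[u,v]]],float),K,np.array([c["k1"],0,0,0.]))[0,0]
    E=np.array(c["extrinsics"]); return E[:3,3],E[:3,:3]@[p[0],p[1],1]
def at_z(c,u,v,z):
    o,d=ray(c,u,v); return o+d*(z-o[2])/d[2]
def proj(c,P):
    E=np.linalg.inv(np.array(c["extrinsics"])); q=(E[:3,:3]@np.array(P,float).T).T+E[:3,3]
    s=q[:,:2]/q[:,2:]; s=s*(1+c["k1"]*(s**2).sum(1,keepdims=True))
    return s*[c["fx"],c["fy"]]+[c["cx"],c["cy"]]
def save(c,n): cv2.imwrite("pics/"+n,c["image"][:,:,::-1])
E
python3 - <<'E'
from h import *
import pickle
for n in("scene","side"):
    c=read_camera(n);save(c,n+"0.png");pickle.dump(c,open(n+"0.pkl","wb"));print(n,c["fx"],c["k1"],np.round(c["extrinsics"],3).tolist())
s=state();print(s["t"],s["tool_pos"],s["ee_rot"],s["contact_force"],s["finger_gap"])
E
```

```text
scene 386.2203132337996 -0.0361089515205323 [[-0.963, 0.196, -0.186, 0.731], [0.27, 0.742, -0.613, 0.709], [0.018, -0.641, -0.768, 0.836], [0.0, 0.0, 0.0, 1.0]]
side 506.87622947793545 0.03778528693409038 [[-0.88, -0.359, 0.312, 0.188], [-0.476, 0.677, -0.562, 0.772], [-0.009, -0.643, -0.766, 0.976], [0.0, 0.0, 0.0, 1.0]]
0.1 [5.99679413e-01 8.48383667e-05 2.30595971e-01] [ 9.99999809e-01  1.10381747e-05 -6.05076679e-04 -1.22208906e-04] [0.34800119 0.61259495 0.18079055] 0.9970423201113242
```

View pics/scene0.png

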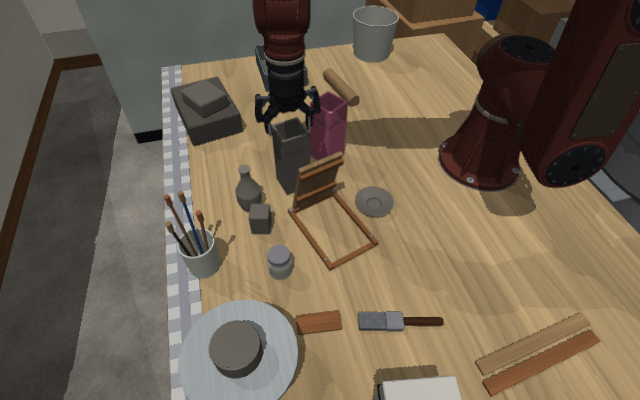

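View pics/side0.png

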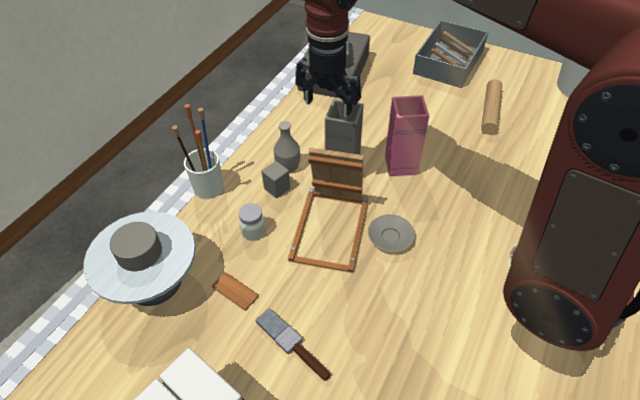

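The scene view shows the grey vase at about (292,155), with the rest frame at (290–375,165–265) and the pink decoy beside the vase at (328,125). The side view shows the vase at (344,125) and the rest at (290–367,150–268). I'll zoom in for corners.

Run:
```python
import cv2,numpy as np
a=cv2.imread("pics/scene0.png")[85:275,255:385];b=cv2.imread("pics/side0.png")[85:275,275:405]
im=[cv2.resize(x,(390,570),interpolation=cv2.INTER_CUBIC) for x in(a,b)]
im=[cv2.convertScaleAbs(x,alpha=1.4,beta=15) for x in im]
cv2.imwrite("pics/crop0.png",np.hstack(im))
```

```text
(no output)
```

View pics/crop0.png

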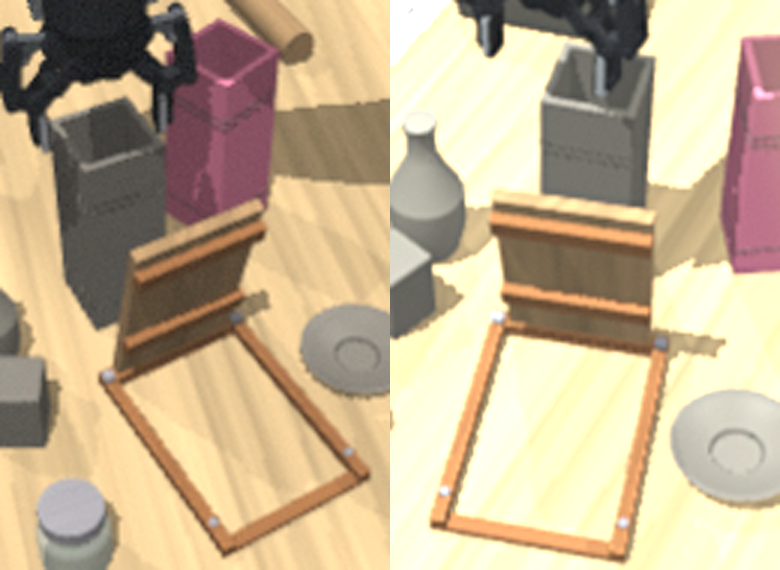

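```bash
cat > m.py <<'E'
from h import *
import pickle
A=pickle.load(open("scene0.pkl","rb"));B=pickle.load(open("side0.pkl","rb"))
sc=lambda u,v,z:at_z(A,255+(u+.5)/3-.5,85+(v+.5)/3-.5,z)
sd=lambda u,v,z:at_z(B,275+(u-390+.5)/3-.5,85+(v+.5)/3-.5,z)
for n,f,P,z in(("sc rest",sc,[(227,543),(368,470),(109,376),(236,319)],.014),("sd rest",sd,[(434,518),(624,552),(498,318),(662,343)],.014),
 ("sc screws far",sc,[(213,523),(348,453)],.014),("sd screws far",sd,[(444,491),(623,523)],.014),
 ("sc back",sc,[(132,258),(262,210)],.2),("sd back",sd,[(493,205),(655,222)],.2),
 ("sc vtop",sc,[(52,122),(125,99),(165,145),(88,168)],.2),("sd vtop",sd,[(565,43),(655,57),(645,110),(543,97)],.2),("sc vfoot",sc,[(104,328)],0)):
  Q=np.array([f(u,v,z)[:2] for u,v in P]);print(n,np.round(Q,4).tolist(),"sides",np.round(np.linalg.norm(Q-np.roll(Q,-1,0),axis=1),3),"mean",Q.mean(0).round(4))
E
python3 m.py
```

```text
sc rest [[0.5616, 0.2509], [0.4242, 0.2136], [0.6153, 0.056], [0.4834, 0.0191]] sides [0.142 0.248 0.137 0.245] mean [0.5211 0.1349]
sd rest [[0.5623, 0.252], [0.4229, 0.2116], [0.6171, 0.0553], [0.4842, 0.0157]] sides [0.145 0.249 0.139 0.249] mean [0.5216 0.1337]
sc screws far [[0.5673, 0.2297], [0.4347, 0.1924]] sides [0.138 0.138] mean [0.501  0.2111]
sd screws far [[0.5681, 0.2274], [0.4347, 0.1891]] sides [0.139 0.139] mean [0.5014 0.2082]
sc back [[0.5985, 0.0949], [0.4854, 0.0689]] sides [0.116 0.116] mean [0.542  0.0819]
sd back [[0.5899, 0.1014], [0.4793, 0.0623]] sides [0.117 0.117] mean [0.5346 0.0818]
sc vtop [[0.6264, -0.0815], [0.5585, -0.0966], [0.5403, -0.0278], [0.6092, -0.0155]] sides [0.07  0.071 0.07  0.068] mean [ 0.5836 -0.0553]
sd vtop [[0.6284, -0.0844], [0.5576, -0.1021], [0.5374, -0.0421], [0.6133, -0.019]] sides [0.073 0.063 0.079 0.067] mean [ 0.5842 -0.0619]
sc vfoot [[0.6048, -0.0138]] sides [0.] mean [ 0.6048 -0.0138]
```

Run:
```python
from h import *
import pickle
A=pickle.load(open("scene0.pkl","rb"));B=pickle.load(open("side0.pkl","rb"))
s=6;out=[]
for c,(x0,y0) in((A,(250,75)),(B,(288,45))):
    im=cv2.resize(np.ascontiguousarray(c["image"][y0:y0+95,x0:x0+66,::-1]),None,fx=s,fy=s,interpolation=cv2.INTER_CUBIC)
    im=cv2.convertScaleAbs(im,alpha=2.2,beta=20)
    for xo in np.arange(-.07,.071,.01):
      for h in np.arange(0,.101,.02):
        p=(proj(c,[[.6+xo,0,.231+h]])[0]-[x0,y0]+.5)*s
        cv2.circle(im,tuple(int(v) for v in p),2,(0,0,255) if abs(xo)<.001 else ((0,255,255) if abs(abs(xo)-.05)<.001 else (0,255,0)),-1)
    out.append(im)
cv2.imwrite("pics/grip.png",np.hstack(out))
sc=lambda u,v,z:at_z(A,u,v,z)[:2].round(3)
print("pink", sc(255+223/3,85+53/3,.2)); print("slab edge",sc(240,125,.03),sc(242,118,.03),sc(185,138,.03)); print("box",sc(262,75,0),sc(275,80,0),sc(305,75,0),sc(258,50,.05))
print("bottle",sc(249,205,0),"beaker",sc(260,212,.07),"roller",sc(340,88,.02))
sd=lambda u,v,z:at_z(B,u,v,z)[:2].round(3)
print("pink",sd(408,105,.2),"blk",sd(300,95,0),sd(360,90,0),sd(370,40,.03),sd(330,40,.03))
```

```text
pink [ 0.455 -0.138]
slab edge [ 0.699 -0.321] [ 0.687 -0.355] [ 0.876 -0.301]
box [ 0.572 -0.643] [ 0.53  -0.597] [ 0.41  -0.602] [ 0.566 -0.745]
bottle [ 0.723 -0.003] beaker [0.7   0.087] roller [ 0.314 -0.455]
pink [ 0.462 -0.147] blk [ 0.839 -0.275] [ 0.689 -0.381] [ 0.757 -0.596] [ 0.874 -0.535]
```

View pics/grip.png

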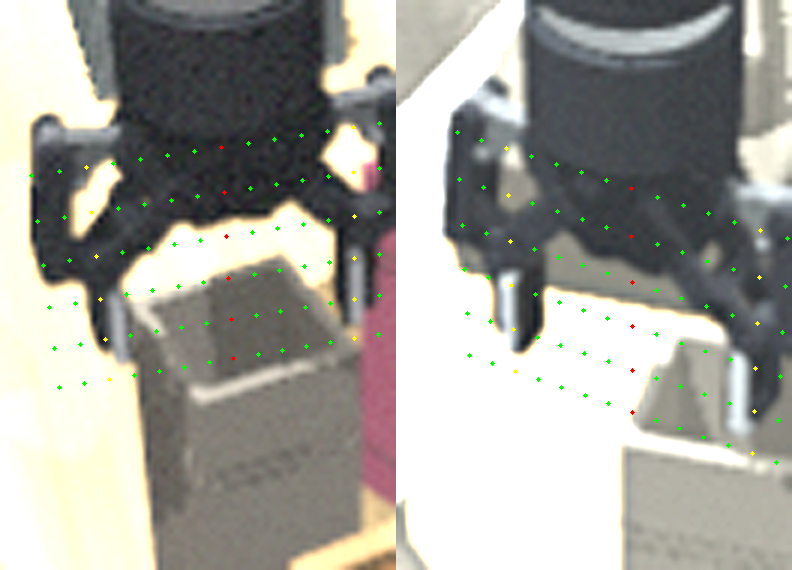

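Views show: the pink decoy is at about (0.46,-0.14), the slab's near edge at about (0.69,-0.32), and the gripper knuckles stick out about 75 mm from the tool axis, 55–105 mm above the TCP. I'll put the jaws along the push line and go low behind the vase, so that contact is well below mid-height.

Emit:
step_arm(
  plan=[
    [0.012,-0.094,0,-0.0459,1],
    [0.012,-0.094,0,-0.0459,1],
    [0.012,-0.094,0,-0.0459,1],
    [0.012,-0.094,0,-0.0459,1],
    [0.012,-0.094,0,-0.0459,1],
    [0.012,-0.094,0,-0.0459,1],
    [0.012,-0.094,0,-0.0459,1],
    [0.012,-0.094,0,-0.0459,1],
    [0.012,-0.094,0,-0.0459,1],
    [0,0,0,0,1],
    [0,0,0,0,1],
  ],
)

```text
t: 1.2
tool_pos: [0.6267, -0.2116, 0.2307]
ee_rot: [0.797, -0.604, -0.001, 0.0]
contact_force: [-0.1, -0.1, -0.4]
finger_gap: 0.998
```

Emit:
step_arm(
  plan=[
    [0,0,-0.18,0,1],
    [0,0,-0.18,0,1],
    [0,0,-0.18,0,1],
    [0,0,-0.18,0,1],
    [0,0,-0.12,0,1],
    [0,0,-0.072,0,1],
    [0,0,0,0,1],
    [0,0,0,0,1],
  ],
)

```text
t: 2.0
tool_pos: [0.6272, -0.2107, 0.004]
ee_rot: [0.797, -0.604, 0.0, -0.0]
contact_force: [0.9, -0.0, 0.1]
finger_gap: 0.995
```

Run:
```python
from h import *
import pickle
out=[]
for n,(x,y) in(("scene",(225,40)),("side",(275,30))):
    c=read_camera(n);pickle.dump(c,open(n+"1.pkl","wb"))
    out.append(cv2.convertScaleAbs(cv2.resize(c["image"][y:y+190,x:x+130,::-1],(390,570),interpolation=cv2.INTER_CUBIC),alpha=1.6,beta=15))
cv2.imwrite("pics/c1.png",np.hstack(out)); s=state();print(s["tool_pos"],s["contact_force"])
```

```text
[ 0.62819554 -0.21170178  0.0054027 ] [ 0.14229944 -0.08275049  0.95921888]
```

View pics/c1.png

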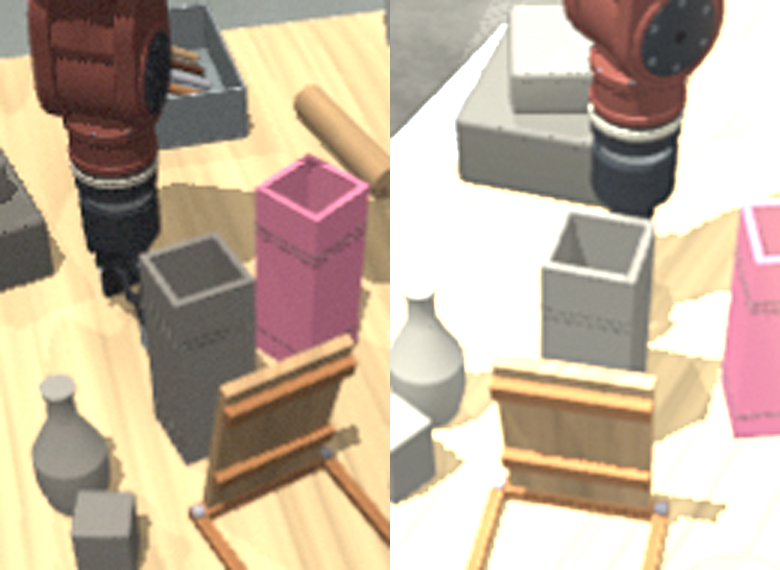

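```bash
cat > m2.py <<'E'
from h import *
import pickle
A=pickle.load(open("scene1.pkl","rb"));B=pickle.load(open("side1.pkl","rb"))
ex=np.array([-.2706,.9627]);ey=np.array([-.9627,-.2706]);O=np.array([.5556,.0087])
for c,o,P in((A,(225,40),[(140,256),(215,233),(256,283),(178,306)]),(B,(275-130,30),[(567,213),(655,222),(644,275),(543,265)])):
    Q=np.array([at_z(c,o[0]+(u+.5)/3-.5,o[1]+(v+.5)/3-.5,.2)[:2] for u,v in P])
    print(Q.round(4).tolist(),np.linalg.norm(Q-np.roll(Q,-1,0),axis=1).round(3),Q.mean(0).round(4),"rest",((Q.mean(0)-O)@ex).round(4),((Q.mean(0)-O)@ey).round(4))
    e=[Q[1]-Q[0],Q[2]-Q[3]];print([np.degrees(np.arctan2(*-v[::-1])).round(1) for v in e], [np.degrees(np.arctan2(*(v[::-1]))).round(1) for v in (Q[3]-Q[0],Q[2]-Q[1])])
E
python3 m2.py
```

```text
[[0.6278, -0.0832], [0.5582, -0.098], [0.5404, -0.0238], [0.6099, -0.0118]] [0.071 0.076 0.071 0.074] [ 0.5841 -0.0542] rest -0.0683 -0.0104
[np.float64(12.0), np.float64(9.8)] [np.float64(104.1), np.float64(103.5)]
[[0.6241, -0.0796], [0.5576, -0.1021], [0.5381, -0.0417], [0.6117, -0.016]] [0.07  0.063 0.078 0.065] [ 0.5829 -0.0598] rest -0.0734 -0.0077
[np.float64(18.6), np.float64(19.3)] [np.float64(101.0), np.float64(107.9)]
```

Emit:
step_arm(
  plan=[
    [-0.0162,0.0578,0,0,1],
    [-0.0162,0.0578,0,0,1],
    [-0.0108,0.0385,0,0,1],
    [0,0,0,0,1],
  ],
)

```text
t: 2.5
tool_pos: [0.6159, -0.1709, 0.0035]
ee_rot: [0.797, -0.604, -0.0, -0.0]
contact_force: [0.5, -1.0, -0.0]
finger_gap: 0.999
```

Emit:
step_arm(
  plan=[
    [-0.0054,0.0193,0,0,1],
    [-0.0054,0.0193,0,0,1],
    [-0.0054,0.0193,0,0,1],
    [0,0,0,0,1],
  ],
)

```text
t: 2.9
tool_pos: [0.6123, -0.1583, 0.0035]
ee_rot: [0.797, -0.604, 0.0, 0.0]
contact_force: [1.5, -1.8, -0.2]
finger_gap: 0.999
```

Emit:
step_arm(
  plan=[
    [-0.0054,0.0193,0,0,1],
    [-0.0054,0.0193,0,0,1],
    [0,0,0,0,1],
  ],
)

```text
t: 3.2
tool_pos: [0.6092, -0.1481, 0.0032]
ee_rot: [0.797, -0.604, -0.0, -0.0]
contact_force: [1.1, -2.0, -0.7]
finger_gap: 1.001
```

Run:
```python
from h import *
import pickle
out=[]
for n,(x,y) in(("scene",(225,40)),("side",(275,30))):
    c=read_camera(n);pickle.dump(c,open(n+"1.pkl","wb"))
    out.append(cv2.convertScaleAbs(cv2.resize(c["image"][y:y+190,x:x+130,::-1],(390,570),interpolation=cv2.INTER_CUBIC),alpha=1.6,beta=15))
cv2.imwrite("pics/c2.png",np.hstack(out)); s=state();print(s["tool_pos"],s["contact_force"])
```

```text
[ 0.60920152 -0.14846376  0.00306131] [ 0.12756139 -2.03996113 -0.82124893]
```

View pics/c2.png

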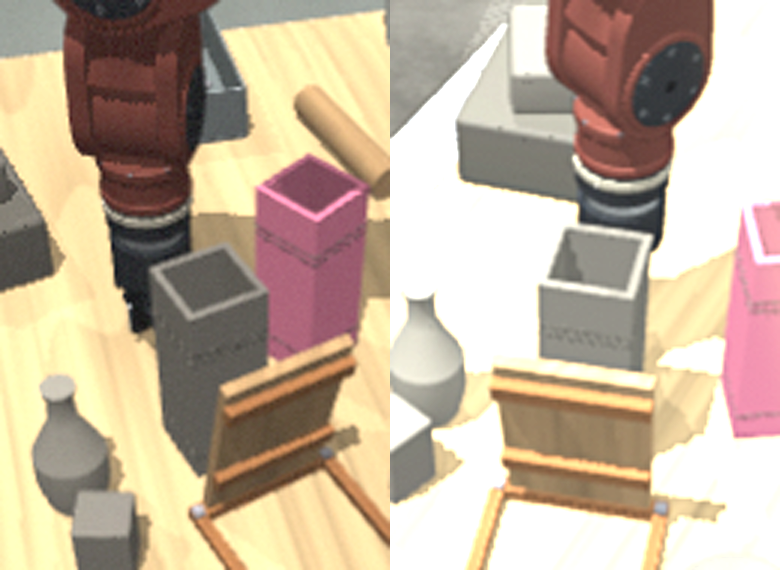

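The vase is sliding upright: its top left corner went from (140,256) to (150,267) in the crop, with no tilt seen and about 2 N of push. I'll continue to the heel.

Emit:
step_arm(
  plan=[
    [-0.0054,0.0193,0,0,1],
    [-0.0054,0.0193,0,0,1],
    [0,0,0,0,1],
  ],
)

```text
t: 3.6
tool_pos: [0.6066, -0.1384, 0.0033]
ee_rot: [0.797, -0.604, -0.0, -0.0]
contact_force: [0.4, -1.5, -0.9]
finger_gap: 0.999
```

Emit:
step_arm(
  plan=[
    [-0.0044,0.0154,0,0,1],
    [-0.0044,0.0154,0,0,1],
    [0,0,0,0,1],
  ],
)

```text
t: 3.9
tool_pos: [0.6044, -0.1309, 0.0033]
ee_rot: [0.797, -0.604, -0.0, -0.0]
contact_force: [0.2, -2.0, -0.9]
finger_gap: 1.001
```

Emit:
step_arm(
  plan=[
    [-0.0044,0.0154,0,0,1],
    [0,0,0,0,1],
  ],
)

```text
t: 4.1
tool_pos: [0.6033, -0.1271, 0.0033]
ee_rot: [0.797, -0.604, -0.0, -0.0]
contact_force: [0.6, -2.3, -0.4]
finger_gap: 1.003
```

```bash
sed -i 's/\[(140,256),(215,233),(256,283),(178,306)\]/[(150,267),(228,245),(269,290),(190,318)]/' m2.py; python3 m2.py|head -2
```

```text
[[0.6224, -0.0666], [0.5511, -0.0789], [0.5322, -0.0124], [0.6036, 0.005]] [0.072 0.069 0.074 0.074] [ 0.5773 -0.0382] rest -0.0511 -0.0082
[np.float64(9.8), np.float64(13.7)] [np.float64(104.7), np.float64(105.9)]
```

Emit:
step_arm(
  plan=[
    [-0.0044,0.0154,0,0,1],
    [0,0,0,0,1],
  ],
)

```text
t: 4.3
tool_pos: [0.6023, -0.1233, 0.0033]
ee_rot: [0.797, -0.604, -0.0, -0.0]
contact_force: [0.6, -2.2, -0.1]
finger_gap: 1.002
```

Emit:
step_arm(
  plan=[
    [-0.0033,0.0116,0,0,1],
    [0,0,0,0,1],
  ],
)

```text
t: 4.5
tool_pos: [0.6015, -0.1206, 0.0033]
ee_rot: [0.797, -0.604, -0.0, -0.0]
contact_force: [1.0, -1.9, -0.2]
finger_gap: 1.002
```

Emit:
step_arm(
  plan=[
    [-0.0033,0.0116,0,0,1],
    [0,0,0,0,1],
  ],
)

```text
t: 4.7
tool_pos: [0.6007, -0.1177, 0.0033]
ee_rot: [0.797, -0.604, -0.0, -0.0]
contact_force: [1.2, -2.5, -0.7]
finger_gap: 0.999
```

Emit:
step_arm(
  plan=[
    [-0.0033,0.0116,0,0,1],
    [0,0,0,0,1],
  ],
)

```text
t: 4.9
tool_pos: [0.5998, -0.1147, 0.0033]
ee_rot: [0.797, -0.604, -0.0, -0.0]
contact_force: [0.6, -2.6, 1.1]
finger_gap: 0.999
```

Run:
```python
from h import *
import pickle
out=[]
for n,(x,y) in(("scene",(235,50)),("side",(275,55))):
    c=read_camera(n);pickle.dump(c,open(n+"2.pkl","wb"))
    out.append(cv2.convertScaleAbs(cv2.resize(c["image"][y:y+145,x:x+100,::-1],(400,580),interpolation=cv2.INTER_CUBIC),alpha=1.6,beta=15))
cv2.imwrite("pics/c3.png",np.hstack(out)); s=state();print(s["tool_pos"],s["contact_force"])
```

```text
[ 0.59981379 -0.11488854  0.00318791] [ 1.40240201 -2.84306611 -0.32373803]
```

View pics/c3.png

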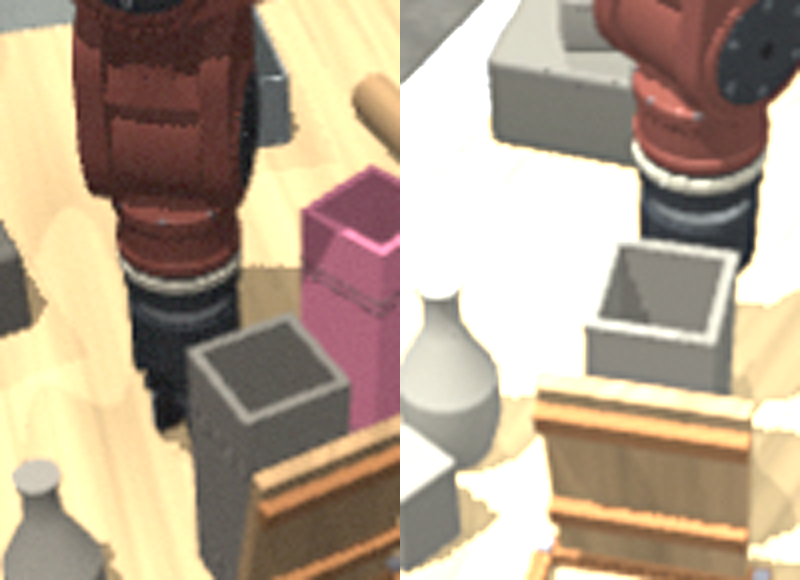

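```bash
cat > m3.py <<'E'
from h import *
import pickle
ex=np.array([-.2706,.9627]);ey=np.array([-.9627,-.2706]);O=np.array([.5556,.0087])
for n,o,P in(("scene2.pkl",(235,50),[(188,350),(290,318),(350,382),(247,422)]),("side2.pkl",(175,55),[(618,240),(740,253),(718,340),(587,324)])):
    c=pickle.load(open(n,"rb"))
    Q=np.array([at_z(c,o[0]+(u+.5)/4-.5,o[1]+(v+.5)/4-.5,.2)[:2] for u,v in P])
    print(np.linalg.norm(Q-np.roll(Q,-1,0),axis=1).round(3),Q.mean(0).round(4),"rest",((Q.mean(0)-O)@ex).round(4),((Q.mean(0)-O)@ey).round(4))
    e=[Q[1]-Q[0],Q[2]-Q[3]];print([np.degrees(np.arctan2(*-v[::-1])).round(1) for v in e], [np.degrees(np.arctan2(*(v[::-1]))).round(1) for v in (Q[3]-Q[0],Q[2]-Q[1])])
E
python3 m3.py
python3 - <<'E'
import sys; sys.path.insert(0,'.')
from h import *
print(((state()["tool_pos"][:2]-np.array([.5556,.0087]))@np.array([[-.2706,-.9627],[.9627,-.2706]])).round(4))
E
```

```text
[0.071 0.071 0.072 0.076] [ 0.5672 -0.0018] rest -0.0132 -0.0083
[np.float64(11.5), np.float64(15.2)] [np.float64(105.7), np.float64(106.7)]
[0.071 0.074 0.074 0.073] [ 0.5668 -0.006 ] rest -0.0172 -0.0068
[np.float64(18.6), np.float64(17.7)] [np.float64(104.2), np.float64(106.2)]
[-0.1309 -0.0091]
```

Run:
```python
from h import *
import pickle
ex=np.array([-.2706,.9627]);ey=np.array([-.9627,-.2706])
c=pickle.load(open("scene2.pkl","rb"));d=pickle.load(open("side2.pkl","rb"));out=[]
for c,(x0,y0),w in((c,(265,120),50),(c,(265,120),50)) if 0 else ((c,(270,125),80),(d,(300,110),80)):
    s=5;h=115
    im=cv2.convertScaleAbs(cv2.resize(np.ascontiguousarray(c["image"][y0:y0+h,x0:x0+w,::-1]),None,fx=s,fy=s,interpolation=cv2.INTER_CUBIC),alpha=1.7,beta=20)
    vc=np.array([.567,-.004])
    C=[vc+a*.0375*ex+b*.0375*ey for a,b in((-1,-1),(-1,1),(1,1),(1,-1))]
    px=lambda p,z:tuple(int(t) for t in (proj(c,[[p[0],p[1],z]])[0]-[x0,y0]+.5)*s)
    for i in range(4):
        for z in(0,.2): cv2.line(im,px(C[i],z),px(C[(i+1)%4],z),(0,255,0),1)
        cv2.line(im,px(C[i],0),px(C[i],.2),(0,255,0),1)
    for O,col in(((.5556,.0087),(0,0,255)),((.5512,.0241),(255,0,0))):
        O=np.array(O)
        for z in(0,.014): cv2.line(im,px(O-.075*ey,z),px(O+.075*ey,z),col,1)
    out.append(im)
cv2.imwrite("pics/c4.png",np.hstack(out))
```

```text
(no output)
```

View pics/c4.png

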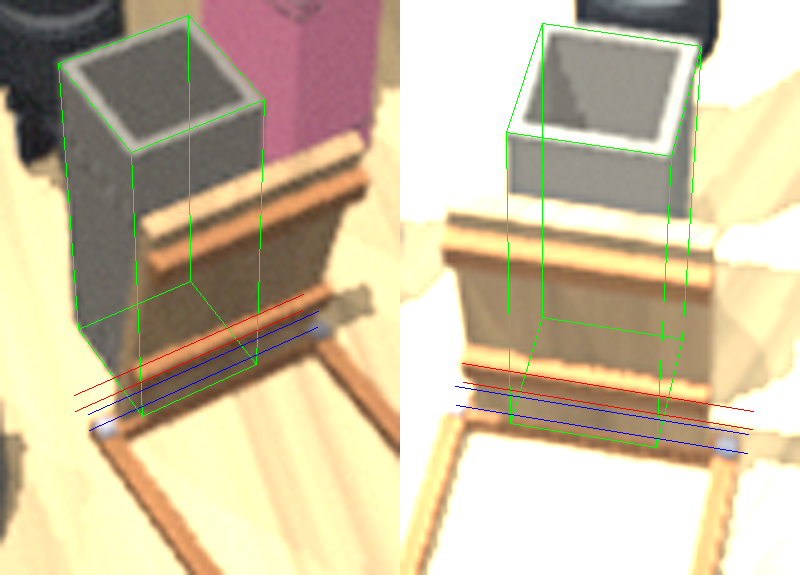

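The upright wireframe fits the vase at both edges, e.g. the left back foot at (78,325) in the crop. Its front foot is now at about the heel line. I'll creep on until the force or tilt shows contact.

Emit:
step_arm(
  plan=[
    [-0.0022,0.0077,0,0,1],
    [0,0,0,0,1],
    [0,0,0,0,1],
  ],
)

```text
t: 5.3
tool_pos: [0.5993, -0.1131, 0.0033]
ee_rot: [0.797, -0.604, -0.0, 0.0]
contact_force: [0.6, -3.1, 0.9]
finger_gap: 0.999
```

Emit:
step_arm(
  plan=[
    [-0.0022,0.0077,0,0,1],
    [0,0,0,0,1],
    [0,0,0,0,1],
  ],
)

```text
t: 5.6
tool_pos: [0.5997, -0.1119, 0.004]
ee_rot: [0.797, -0.604, 0.001, -0.0]
contact_force: [2.8, -5.9, 1.6]
finger_gap: 0.999
```

Force rose to about 6.5 N along the push line, so the foot is on the heel. I'll back off, rise, and turn 90° so both half-open fingertips face the vase.

Emit:
step_arm(
  plan=[
    [0.011,-0.039,0,0,1],
    [0.016,-0.058,0,0,1],
    [0.016,-0.058,0,0,1],
    [0,0,0.15,0,1],
    [0,0,0.19,0,1],
    [0,0,0.19,0,0],
    [0,0,0.19,0,0],
    [0,0,0.19,0,0],
    [0,0,0.12,0.0455,0],
    [0,0,0,0.0455,0],
    [0,0,0,0.0455,0],
    [0,0,0,0.0455,0],
  ],
)

```text
t: 6.8
tool_pos: [0.6098, -0.1512, 0.2608]
ee_rot: [0.936, -0.353, -0.0, -0.0]
contact_force: [-0.2, -0.7, -0.0]
finger_gap: 0.498
```

Emit:
step_arm(
  plan=[
    [0,0,0,0.0455,0],
    [0,0,0,0.0455,0],
    [0,0,0,0.0455,0],
    [0,0,0,0.0455,0],
    [0,0,0,0.0455,0],
    [0,0,0,0.0455,0],
    [0,0,0,0.0455,0],
    [0,0,0,0,0],
    [0,0,0,0,0],
  ],
)

```text
t: 7.7
tool_pos: [0.6096, -0.1507, 0.2606]
ee_rot: [0.991, 0.134, -0.0, -0.0]
contact_force: [-0.5, 0.8, 0.2]
finger_gap: 0.498
```

Run:
```python
from h import *
import pickle
out=[]
for n,(x,y) in(("scene",(235,50)),("side",(275,55))):
    c=read_camera(n);pickle.dump(c,open(n+"3.pkl","wb"))
    out.append(cv2.convertScaleAbs(cv2.resize(c["image"][y:y+145,x:x+100,::-1],(400,580),interpolation=cv2.INTER_CUBIC),alpha=1.6,beta=15))
cv2.imwrite("pics/c5.png",np.hstack(out)); s=state();print(s["t"],s["tool_pos"],s["ee_rot"],s["contact_force"],s["finger_gap"])
```

```text
7.8 [ 0.60956528 -0.15038822  0.2606489 ] [ 9.90835082e-01  1.35077100e-01 -7.19274035e-05 -1.07415260e-04] [-0.27209157  0.04901073  0.18855829] 0.49798698992594775
```

View pics/c5.png

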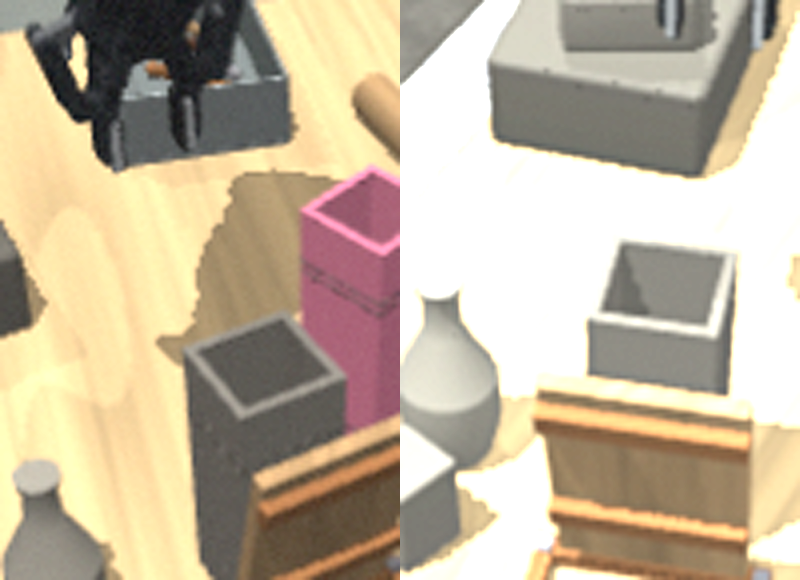

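The vase still stands upright at the heel, with its top corner at (186,350) versus (188,350) before. I'm moving in near its top.

Emit:
step_arm(
  plan=[
    [-0.042,0.144,0,0,0],
    [-0.042,0.144,0,0,0],
    [0,0,-0.15,0,0],
    [0,0,-0.15,0,0],
    [0,0,-0.11,0,0],
    [0,0,0,0,0],
  ],
)

```text
t: 8.4
tool_pos: [0.5862, -0.0771, 0.154]
ee_rot: [0.991, 0.136, -0.003, -0.002]
contact_force: [-1.1, 0.6, -0.1]
finger_gap: 0.499
```

Emit:
step_arm(
  plan=[
    [-0.0108,0.0385,0,0,0],
    [-0.0108,0.0385,0,0,0],
    [0,0,0,0,0],
  ],
)

```text
t: 8.7
tool_pos: [0.5839, -0.0576, 0.1606]
ee_rot: [0.991, 0.137, 0.001, 0.0]
contact_force: [0.2, -0.2, 0.5]
finger_gap: 0.5
```

Emit:
step_arm(
  plan=[
    [-0.0054,0.0193,0,0,0],
    [-0.0054,0.0193,0,0,0],
    [0,0,0,0,0],
  ],
)

```text
t: 9.0
tool_pos: [0.5812, -0.0492, 0.16]
ee_rot: [0.991, 0.137, 0.001, 0.001]
contact_force: [1.2, -0.9, 1.2]
finger_gap: 0.503
```

```bash
cat > tip.py <<'E'
import numpy as np
ex=np.array([-.2706,.9627]);O=np.array([.549,.031])
def tcp(th,s=.162):
    t=np.radians(th);d=min(.014/max(np.cos(t),.01),.02)
    x=(s-d)*np.sin(t)-.075*np.cos(t)-.011; z=.014+(s-d)*np.cos(t)+.075*np.sin(t)-.004
    p=O+x*ex-.0085*np.array([-.9627,-.2706])*-1
    return np.array([*p,z])
if __name__=="__main__":
    g=np.arange(0,91,2.5);T=np.array([tcp(a) for a in g])
    for a,p,dp in zip(g,T,np.vstack([np.zeros(3),np.diff(T,axis=0)])): print(a,p.round(4),(dp/.25).round(4).tolist())
E
python3 tip.py
```

```text
0.0 [ 0.5641 -0.0541  0.158 ] [0.0, 0.0, 0.0]
2.5 [ 0.5623 -0.0478  0.1611] [-0.0071, 0.0251, 0.0125]
5.0 [ 0.5605 -0.0414  0.1639] [-0.0072, 0.0256, 0.0112]
7.5 [ 0.5587 -0.0349  0.1664] [-0.0073, 0.026, 0.0099]
10.0 [ 0.5568 -0.0283  0.1686] [-0.0074, 0.0264, 0.0086]
12.5 [ 0.555  -0.0216  0.1704] [-0.0075, 0.0267, 0.0073]
15.0 [ 0.5531 -0.0149  0.1719] [-0.0076, 0.0269, 0.006]
17.5 [ 0.5512 -0.0081  0.1731] [-0.0076, 0.0271, 0.0047]
20.0 [ 0.5493 -0.0013  0.1739] [-0.0076, 0.0272, 0.0033]
22.5 [0.5473 0.0055 0.1744] [-0.0077, 0.0272, 0.002]
25.0 [0.5454 0.0123 0.1745] [-0.0076, 0.0272, 0.0006]
27.5 [0.5435 0.0191 0.1743] [-0.0076, 0.0271, -0.0008]
30.0 [0.5416 0.0258 0.1738] [-0.0076, 0.0269, -0.0021]
32.5 [0.5398 0.0324 0.1729] [-0.0075, 0.0266, -0.0035]
35.0 [0.5379 0.039  0.1717] [-0.0074, 0.0262, -0.0048]
37.5 [0.5361 0.0454 0.1702] [-0.0072, 0.0258, -0.0062]
40.0 [0.5343 0.0517 0.1683] [-0.0071, 0.0252, -0.0075]
42.5 [0.5326 0.0579 0.1661] [-0.0069, 0.0246, -0.0088]
45.0 [0.5309 0.0639 0.1636] [-0.0067, 0.0239, -0.0101]
47.5 [0.5292 0.0701 0.1612] [-0.007, 0.0251, -0.0094]
50
[... 225 characters left out ...]
07 0.1004 0.146 ] [-0.0065, 0.0231, -0.0144]
62.5 [0.5191 0.106  0.1421] [-0.0063, 0.0225, -0.0154]
65.0 [0.5175 0.1115 0.138 ] [-0.0061, 0.0219, -0.0164]
67.5 [0.5161 0.1168 0.1336] [-0.0059, 0.0211, -0.0174]
70.0 [0.5146 0.1219 0.129 ] [-0.0057, 0.0204, -0.0184]
72.5 [0.5132 0.1268 0.1242] [-0.0055, 0.0196, -0.0193]
75.0 [0.5119 0.1315 0.1192] [-0.0053, 0.0188, -0.0201]
77.5 [0.5107 0.1359 0.114 ] [-0.005, 0.0179, -0.021]
80.0 [0.5095 0.1402 0.1085] [-0.0048, 0.017, -0.0218]
82.5 [0.5083 0.1442 0.1029] [-0.0045, 0.0161, -0.0225]
85.0 [0.5073 0.148  0.0971] [-0.0043, 0.0151, -0.0232]
87.5 [0.5063 0.1515 0.0911] [-0.004, 0.0141, -0.0239]
90.0 [0.5054 0.1548 0.085 ] [-0.0037, 0.0131, -0.0245]
```

Emit:
step_arm(
  plan=[
    [-0.0036,0.0126,0.006,0,0],
    [-0.0036,0.0126,0.006,0,0],
    [-0.0036,0.0128,0.0056,0,0],
    [-0.0036,0.0128,0.0056,0,0],
    [-0.0037,0.013,0.005,0,0],
    [-0.0037,0.013,0.005,0,0],
    [0,0,0,0,0],
  ],
)

```text
t: 9.7
tool_pos: [0.5748, -0.0293, 0.1666]
ee_rot: [0.991, 0.137, -0.0, -0.0]
contact_force: [0.7, -0.2, 0.9]
finger_gap: 0.499
```

Emit:
step_arm(
  plan=[
    [-0.0037,0.0132,0.0043,0,0],
    [-0.0037,0.0132,0.0043,0,0],
    [-0.0037,0.0134,0.0036,0,0],
    [-0.0037,0.0134,0.0036,0,0],
    [-0.0038,0.0135,0.003,0,0],
    [-0.0038,0.0135,0.003,0,0],
    [0,0,0,0,0],
  ],
)

```text
t: 10.4
tool_pos: [0.5694, -0.0102, 0.172]
ee_rot: [0.991, 0.137, -0.0, 0.001]
contact_force: [0.9, -4.5, -1.3]
finger_gap: 0.501
```

Emit:
step_arm(
  plan=[
    [-0.0038,0.0135,0.0024,0,0],
    [-0.0038,0.0135,0.0024,0,0],
    [-0.0038,0.0136,0.0017,0,0],
    [-0.0038,0.0136,0.0017,0,0],
    [-0.0038,0.0136,0.001,0,0],
    [-0.0038,0.0136,0.001,0,0],
    [-0.0038,0.0136,0.0003,0,0],
    [-0.0038,0.0136,0.0003,0,0],
    [0,0,0,0,0],
  ],
)

```text
t: 11.3
tool_pos: [0.5617, 0.017, 0.1748]
ee_rot: [0.991, 0.137, -0.0, 0.001]
contact_force: [0.4, -4.4, -0.1]
finger_gap: 0.493
```

Run:
```python
from h import *
import pickle
out=[]
for n,(x,y) in(("scene",(235,70)),("side",(275,65))):
    c=read_camera(n);pickle.dump(c,open(n+"4.pkl","wb"))
    out.append(cv2.convertScaleAbs(cv2.resize(c["image"][y:y+145,x:x+100,::-1],(400,580),interpolation=cv2.INTER_CUBIC),alpha=1.5,beta=15))
cv2.imwrite("pics/c6.png",np.hstack(out)); s=state();print(s["t"],s["tool_pos"],s["contact_force"])
```

```text
11.4 [0.56168718 0.01701295 0.17480249] [ 0.20584522 -5.20796225 -0.083139  ]
```

View pics/c6.png

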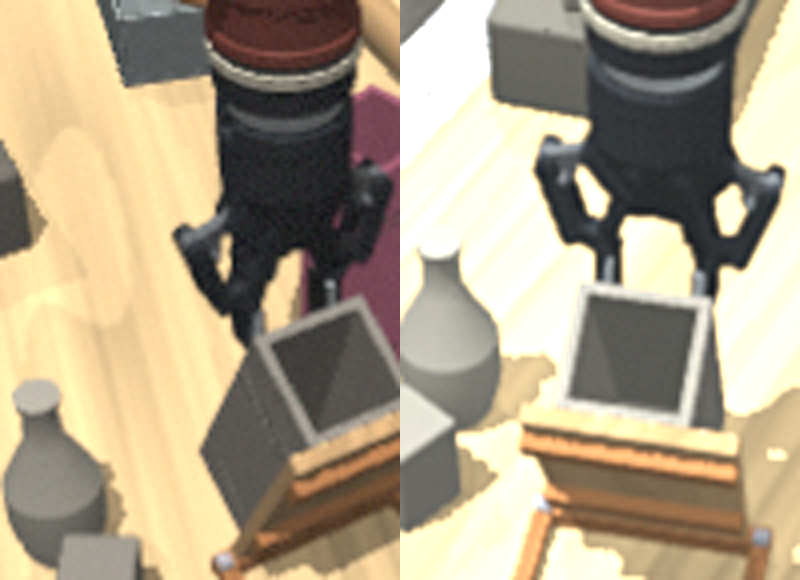

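The vase leans on the backrest at about 25°, squarely, with both fingers behind its top edge at scene (255,325) and (330,295). I'll carry on following the arc.

Emit:
step_arm(
  plan=[
    [-0.0057,0.0203,-0.0006,0,0],
    [-0.0057,0.0203,-0.0012,0,0],
    [-0.0057,0.02,-0.002,0,0],
    [-0.0056,0.0199,-0.003,0,0],
    [-0.0055,0.0196,-0.0038,0,0],
    [-0.0054,0.0193,-0.0046,0,0],
    [0,0,0,0,0],
  ],
)

```text
t: 12.1
tool_pos: [0.5534, 0.0473, 0.1717]
ee_rot: [0.991, 0.137, 0.0, 0.0]
contact_force: [-0.3, -2.9, 2.6]
finger_gap: 0.497
```

Emit:
step_arm(
  plan=[
    [-0.0053,0.0189,-0.0056,0,0],
    [-0.0052,0.0185,-0.0066,0,0],
    [-0.005,0.018,-0.0075,0,0],
    [-0.0052,0.0187,-0.0073,0,0],
    [-0.0053,0.0189,-0.0075,0,0],
    [-0.0052,0.0187,-0.0082,0,0],
    [0,0,0,0,0],
  ],
)

```text
t: 12.8
tool_pos: [0.5459, 0.0757, 0.1612]
ee_rot: [0.991, 0.137, 0.001, -0.0]
contact_force: [0.8, -2.0, 4.1]
finger_gap: 0.501
```

Emit:
step_arm(
  plan=[
    [-0.0053,0.0187,-0.008,0,0],
    [-0.0052,0.0184,-0.0088,0,0],
    [-0.005,0.018,-0.0096,0,0],
    [-0.0049,0.0175,-0.0104,0,0],
    [-0.0048,0.0171,-0.011,0,0],
    [-0.0047,0.0167,-0.0118,0,0],
    [-0.0046,0.0163,-0.0124,0,0],
    [0,0,0,0,0],
  ],
)

```text
t: 13.6
tool_pos: [0.5372, 0.1069, 0.1432]
ee_rot: [0.991, 0.137, 0.001, -0.001]
contact_force: [-0.1, 0.0, 4.0]
finger_gap: 0.501
```

Emit:
step_arm(
  plan=[
    [-0.0045,0.016,-0.013,0,0],
    [-0.0044,0.0155,-0.0135,0,0],
    [-0.0042,0.015,-0.014,0,0],
    [-0.0041,0.0146,-0.0146,0,0],
    [0,0,0,0,0],
  ],
)

```text
t: 14.1
tool_pos: [0.5328, 0.1224, 0.1292]
ee_rot: [0.991, 0.137, 0.001, -0.001]
contact_force: [0.2, 1.1, 3.9]
finger_gap: 0.5
```

Emit:
step_arm(
  plan=[
    [-0.0038,0.0135,-0.014,0,0],
    [-0.0037,0.013,-0.0144,0,0],
    [-0.0035,0.0125,-0.0148,0,0],
    [-0.0034,0.012,-0.0152,0,0],
    [-0.0032,0.0113,-0.0156,0,0],
    [-0.003,0.0107,-0.016,0,0],
    [0,0,0,0,0],
  ],
)

```text
t: 14.8
tool_pos: [0.5275, 0.1407, 0.1065]
ee_rot: [0.991, 0.137, 0.001, -0.001]
contact_force: [-0.8, 0.9, 2.6]
finger_gap: 0.502
```

Emit:
step_arm(
  plan=[
    [-0.0025,0.009,-0.014,0,0],
    [-0.0025,0.009,-0.014,0,0],
    [-0.002,0.007,-0.012,0,0],
    [0,0,0,0,0],
  ],
)

```text
t: 15.2
tool_pos: [0.5257, 0.1469, 0.0964]
ee_rot: [0.991, 0.137, 0.0, -0.001]
contact_force: [0.5, 1.4, 3.7]
finger_gap: 0.498
```

Emit:
step_arm(
  plan=[
    [-0.001,0.004,-0.012,0,0],
    [-0.001,0.004,-0.012,0,0],
    [0,0,0,0,0],
  ],
)

```text
t: 15.5
tool_pos: [0.5253, 0.1487, 0.0903]
ee_rot: [0.991, 0.137, 0.0, -0.001]
contact_force: [-0.8, 1.5, 3.0]
finger_gap: 0.499
```

Emit:
step_arm(
  plan=[
    [0,0,-0.01,0,0],
    [0,0,0,0,0],
  ],
)

```text
t: 15.7
tool_pos: [0.5254, 0.1485, 0.0879]
ee_rot: [0.991, 0.137, 0.0, -0.001]
contact_force: [0.1, 2.3, 4.4]
finger_gap: 0.502
```

Emit:
step_arm(
  plan=[
    [0,0,-0.008,0,0],
    [0,0,0,0,0],
  ],
)

```text
t: 15.9
tool_pos: [0.5255, 0.1486, 0.0871]
ee_rot: [0.991, 0.137, 0.001, -0.001]
contact_force: [-4.3, 5.5, 15.1]
finger_gap: 0.496
```

Force jumped to 15 N at z = 0.087, which matches the backrest on its stop (vase top face at 0.089). I'll lift straight up and look.

Emit:
step_arm(
  plan=[
    [0,0,0.004,0,0],
    [0,0,0.02,0,0],
    [0,0,0.06,0,0],
    [0,0,0.15,0,0],
    [0,0,0.18,0,0],
    [0,-0.1,0.18,0,0],
    [0,-0.18,0,0,0],
    [0,-0.18,0,0,0],
    [0,-0.18,0,0,0],
    [0,0,0,0,0],
    [0,0,0,0,0],
  ],
)

```text
t: 17.0
tool_pos: [0.5252, -0.0127, 0.2335]
ee_rot: [0.991, 0.136, 0.0, -0.0]
contact_force: [0.0, 1.1, -0.1]
finger_gap: 0.498
```

Run:
```python
from h import *
import pickle
out=[]
for n,(x,y) in(("scene",(235,110)),("side",(260,100))):
    c=read_camera(n);pickle.dump(c,open(n+"5.pkl","wb"))
    out.append(cv2.convertScaleAbs(cv2.resize(c["image"][y:y+170,x:x+120,::-1],(400,567),interpolation=cv2.INTER_CUBIC),alpha=1.4,beta=15))
cv2.imwrite("pics/c7.png",np.hstack(out)); s=state();print(s["t"],s["tool_pos"],s["contact_force"])
```

```text
17.1 [ 0.5252665  -0.01108671  0.23323462] [-1.10653846  0.58738378 -0.17167378]
```

View pics/c7.png

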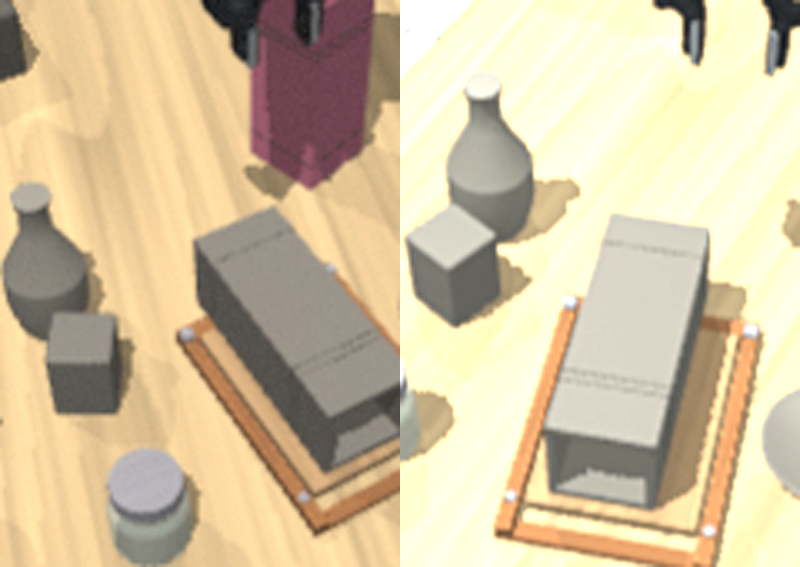

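The vase lies flat between the rails with its mouth away from the heel. The bottle, beaker and jar look untouched. I'll check the numbers.

Run:
```python
from h import *
import pickle
ex=np.array([-.2706,.9627]);ey=np.array([-.9627,-.2706]);O=np.array([.549,.031])
B=pickle.load(open("side5.pkl","rb"));A=pickle.load(open("scene5.pkl","rb"))
for c,o,P in((B,(260,100),[(212,215),(308,230),(257,443),(148,430)]),(A,(235,110),[(195,243),(275,210),(328,417)])):
  for z in(.0895,):
    Q=np.array([at_z(c,o[0]+(u+.5)*.3-.5,o[1]+(v+.5)*.3-.5,z)[:2] for u,v in P]);R=(Q-O)@np.c_[ex,ey]
    print(R.round(4).tolist(),R.mean(0).round(4),np.linalg.norm(Q-np.roll(Q,-1,0),axis=1).round(3))
C0={n:pickle.load(open(n+"0.pkl","rb"))["image"] for n in("scene","side")}
```

```text
[[-0.0209, -0.045], [-0.0209, 0.0259], [0.1729, 0.0283], [0.1778, -0.0434]] [ 0.0772 -0.0085] [0.071 0.194 0.072 0.199]
[[-0.0175, -0.0479], [-0.0167, 0.0253], [0.1771, -0.0477]] [ 0.0476 -0.0234] [0.073 0.207 0.195]
```

```bash
python3 -c "
from plant import *
s=state();print(s['t'],abs(s['qd']).max() if hasattr(s['qd'],'max') else s['qd']);print(hand_in())"
```

```text
17.1 0.019529952758323556
the job is handed in; nothing more can be done
None
```

The vase now lies on its side on the lowered backrest, mouth away from the heel, and I handed the job in at about 17 s. No verdict is reported.

**Push:** I slid it upright, about 5 cm, to the heel. The push was 2–3 N while sliding and about 6.5 N on contact with the heel. The gripper's knuckle touched it rather than the fingertips, because the gripper's body would have hit the tall vase if the fingertips had pushed that low.

**Tip:** I pushed near its top with both half-open fingers and followed the arc down at under 0.5 rad/s. The force stayed around 5 N and rose to 15 N when the backrest reached its stop. I then lifted clear.

**Last checks:**
- **Vase position:** measured in both cameras, the foot is about 19 mm in front of the heel face and the axis about 8.5 mm off the middle. It lies along the rails; the top-face corners come out at about the true size at 89 mm height, so it is level.
- **Backrest angle:** I didn't measure this directly. That it is fully down rests on the vase lying level and the force rise at the stop.
- **Heel position:** my first estimate from the images was off by about 23 mm. The contact force corrected it.
- **Other objects:** the bottle, beaker, jar and pink vase look unmoved. The dish is only partly in the last picture, and I didn't re-check the brush and rib there; the arm never went near either.

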